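# Start the clamp nut of the bench shaker

## Task

Pick up the orange hex clamp nut, set it level and gently over the threaded stud of the bench shaker and turn it backwards (anticlockwise from above), letting it ride up on the thread until it drops in with a click. Then screw it clockwise down to its seat, finger-tight: until it clearly resists, without wrenching the rubber-mounted stud round. Let go of it, and leave the other things on the table alone.

Things in the scene. Friction and masses are not known exactly. Their poses are not given: they have to be found in the camera images.
- nut: Loose orange hexagonal clamp nut, 0.12 kg, 50 mm across flats, 57.7 mm across corners, 24 mm high, standing upright on the table. Origin: centre of its underside; z up its axis; x is the normal of one flat (flats every 60 degrees). Turned backwards on the stud it rides up with the thread, and it drops only if it is free to slide down in the fingers or is pushed down.
- nut_top (a point): Centre of the nut's top face, 24 mm above its underside. The bore is open right through, with a brass three-start right-hand thread (fits the stud in three ways, a third of a turn apart), 25.4 mm free between the ridges; the lower ends of the thread lie 3.5 mm above the underside.
- shaker: Fixed white bench shaker, housing 150 x 130 mm, with a round aluminium platform (diameter 144 mm, top 50 mm above the table) and in its middle a steel boss (diameter 42 mm, top 60 mm above the table), the nut's seat. Origin: on the table under the stud's axis; z up. Control panel on its -x side.
- stud_axis (a point): Point on the stud's axis level with the seat. Height of the nut's underside over it: set on the stud, 3.5 to 10.5 mm (how far round the thread starts stand is unknown); turned anticlockwise it rides up to 10.5 mm, then drops 7 mm to 3.5 mm (so every third of a turn). Clockwise it goes down, lead 21 mm a turn; 0 on the seat. With 1.7 mm axial play it binds 30 degrees after touching it.
- stud_tip (a point): Tip of the vertical steel stud, on its axis, 26.6 mm above the seat. The core is 22.8 mm in diameter, the last 9 mm tapering to 13 mm; the thread (30.6 mm outer diameter, three starts, right-hand) begins 14 mm below the tip.
- stud (a joint): Twist of the stud in its rubber mount, rad: 0 at rest, negative when twisted clockwise from above (tightening), positive anticlockwise. A spring of 1.5 N m/rad: finger-tight is a clockwise twist of 0.1 to 0.3; 0.45 either way would tear the rubber.
- beaker: Small glass beaker, 45 mm wide, 57 mm high, loose, leave alone. Origin: centre of its underside.
- vial: Small white vial, 31 mm wide, 42 mm high, loose, leave alone. Origin: centre of its underside.
- petri: Glass dish with its cover, 74 mm wide, 18 mm high, loose, leave alone. Origin: centre of its underside.
- pencil: Orange pencil, 143 mm long (its y axis), lying loose, leave alone. Origin: under its middle.
Things that resemble listed ones, but are neither listed nor needed, are in the scene too. Of the things shaped like the nut, the orange one is meant.

How it is judged:
By the outcome, as a careful person would: the job done as asked, in the order asked, and still so for the second after the job is handed in, with the robot touching nothing.
It also fails if it takes over 72 s, if anything falls off the work surface, if the arm or the gripper's body presses on something with over 40 N, if the wrist force passes 120 N, or if a joint passes its speed limit or range.

## Robot

A 6-joint arm with a two-finger parallel gripper is mounted at the origin on a cart in front of the work surface, level with it; the furniture and walls round the work are solid. World frame = base frame: x ahead of the robot, y to its left, z up, the work surface at z = 0. Lengths are in m, angles in rad, forces in N, time in s.
With the tool pointing down it reaches from about 0.2 to 0.875 m from the base axis. Payload 3.4 kg.
Tool frame: the origin (TCP) lies at the very end of the fingers, on their centre line; the grasp point (between the pads) lies 19 mm behind it; z points along the fingers, y is the direction in which the jaws open and shut (so a half turn about z gives the same grasp; the last joint's range is limited). The gripper opens to 94 mm and grips with 3 to 60 N. Pads are 16 mm wide; open, the fingers measure 119 mm over their backs; the gripper's body (75 mm by 177 mm) begins 78 mm behind the grasp point.
Start: joints at [1.129, 0.276, 1.505, -0, 1.361, -0.121], TCP at [0.181, 0.546, 0.205] pointing down, gripper open.
Joint ranges: [-2.89, 2.89], [-0.75, 2.08], [0.22, 2.7], [-1.18, 4.32], [0.11, 2.71], [-2.7, 2.7]. Speed limits (rad/s): [2.57, 2.57, 3.14, 3.14, 3.14, 3.14].

## Interface

Orientations are given as a unit quaternion [x, y, z, w].
In Python, from workcell import * gives the robot as it stands. The module is installed in compiled form; this text tells all that it offers. Calls block until the motion is done:
- goto(position, orientation): joint-space move of the TCP to a pose.
- move_straight(position, frame=None, vel=0.15): straight line of the TCP; frame=None keeps the orientation; vel is the mean speed in m/s.
- movej(angles): joint-space move.
- command_gripper(opening, grasp_force=None): opening from 0.0 (shut) to 1.0 (fully open); grasp_force is the grip in N (None keeps the last); returns when the fingers have stopped.
- sleep(seconds).
- solve_ik(position, orientation): joint angles nearest the present ones, or None.
- read_state(): the state.
- capture(name): name is "scene" or "top"; returns a dict with "pixels" (400x640x3 uint8, red, green, blue), "camera_matrix" (3x3 intrinsics, pixels), "rvec" (rotation vector, rad) and "tvec" (3), from world to camera coordinates, as OpenCV has them. Camera axes: x right, y down, z forward; pixel columns grow to the right and rows downward; lengths in m; the calibration is good to about 2 mm. A picture is of the moment at which its call begins. There is no depth.
A pose or a line that the arm cannot do raises Unreachable and nothing moves.
- close_job(): hands the job in, once; it reports no verdict.
Trained networks look in a picture, given as the dict that the camera call returned (one of the last four; its "shot" number tells which), for a name from the list of things; names that differ only in an ending like _2 or _b are one class to them, and where a whole thing is asked for, a point or a joint stands for the part that bears it (a point fixed in the world has none). Each returns a list of dicts, best first, with "confidence" (0 to 1); they miss things now and then, are a little off and sometimes report something else, mostly with a low value. They report only what shows in the picture. A call takes as long as a camera call. They do not tell look-alikes from the thing itself.
- boxes_of(name, picture): "uv" ([column, row] in pixels, amid what is visible of it).
- trace(name, picture): "pixels" (400x640 bool, what is visible of it) and "uv" ([column, row] in pixels, amid what is visible of it).
The state is a dict: "clock": time; "joint_pos": joint angles; "dq": joint speeds; "joint_torque": joint torques, N m; "position": TCP position; "orientation": TCP orientation; "force": force on the tool from outside, world axes, zero at the start; "wrist_torque": the same for the moment, N m; "opening": opening from 0.0 (shut) to 1.0 (fully open).
Only numpy, scipy, OpenCV 4.12 (cv2) and the standard library are available. Lean on these libraries where they do the work, as an engineer would, in place of code of your own. Each camera call takes 0.05 s, during which the arm holds its last target. There are 200 camera calls.

## Working session

There is one attempt and no reset: what is moved stays moved. The work goes in short steps, each a Python script; the robot and the scene stay as the last script left them, time stands still between calls to the robot, and variables do not carry over. Pictures are saved under pics/ and viewed, on a budget of 10 in all, crops included, one or two more only if the job needs it, and the job is handed in when it is done.

```bash
mkdir -p pics
cat > h.py <<'E'
from workcell import *
import numpy as np, cv2
from scipy.spatial.transform import Rotation as R
def save(p,n): cv2.imwrite(f'pics/{n}.png',cv2.cvtColor(p['pixels'],cv2.COLOR_RGB2BGR))
def ray(p,uv,z):
    K=np.array(p['camera_matrix']);Rm=cv2.Rodrigues(np.array(p['rvec'],float))[0];t=np.array(p['tvec'],float).ravel()
    d=Rm.T@np.linalg.inv(K)@np.array([uv[0],uv[1],1.]);c=-Rm.T@t
    return c+d*(z-c[2])/d[2]
def proj(p,X):
    return cv2.projectPoints(np.array(X,float).reshape(-1,3),np.array(p['rvec'],float),np.array(p['tvec'],float),np.array(p['camera_matrix'],float),None)[0].reshape(-1,2)
def q(yaw): # tool down, tool y axis at angle yaw from world y
    return (R.from_euler('z',yaw)*R.from_euler('x',np.pi)).as_quat()
E
python3 - <<'E'
from h import *
ps={n:capture(n) for n in ('top','scene')}
save(ps['top'],'top1');save(ps['scene'],'scene1')
cv2.imwrite('pics/both.png',cv2.resize(np.vstack([cv2.imread('pics/top1.png'),cv2.imread('pics/scene1.png')]),(480,600)))
s=read_state();print(s['clock'],s['position'],s['orientation'],R.from_quat(s['orientation']).as_matrix().round(3))
for n,p in ps.items():
  print(n,'cam',ray(p,(320,200),0).round(3),p['tvec'])
  for o,z in (('nut',.012),('shaker',.05),('stud',.073),('beaker',.03),('vial',.02),('petri',.01),('pencil',.004)):
    print(o,[(np.round(b['uv']).tolist(),round(b['confidence'],2),ray(p,b['uv'],z).round(3).tolist()) for b in boxes_of(o,p)[:4]])
E
```

```text
0.1 [0.18107773 0.54521399 0.20472286] [ 1.59696574e-01  9.87165818e-01 -7.71609947e-04 -2.38939766e-04] [[-0.949  0.315 -0.001]
 [ 0.315  0.949 -0.001]
 [ 0.    -0.002 -1.   ]]
top cam [ 0.534 -0.126  0.   ] [-0.06102967  0.52664112  0.94452678]
nut [([201.0, 204.0], 0.97, [0.556, 0.131, 0.012]), ([222.0, 287.0], 0.95, [0.373, 0.101, 0.012]), ([229.0, 235.0], 0.76, [0.479, 0.077, 0.012]), ([274.0, 288.0], 0.72, [0.357, -0.007, 0.012])]
shaker [([359.0, 190.0], 0.74, [0.533, -0.209, 0.05]), ([357.0, 196.0], 0.7, [0.522, -0.203, 0.05])]
stud [([360.0, 192.0], 0.44, [0.525, -0.208, 0.073])]
beaker [([360.0, 196.0], 0.65, [0.525, -0.211, 0.03]), ([238.0, 153.0], 0.62, [0.655, 0.038, 0.03])]
vial [([290.0, 251.0], 0.49, [0.428, -0.049, 0.02])]
petri [([234.0, 243.0], 0.7, [0.462, 0.068, 0.01]), ([320.0, 145.0], 0.61, [0.657, -0.143, 0.01])]
pencil [([423.0, 208.0], 0.77, [0.488, -0.347, 0.004])]
scene cam [ 0.563 -0.176  0.   ] [0.16170082 0.33391066 0.49218924]
nut [([302.0, 297.0], 0.91, [0.339, -0.0, 0.012]), ([220.0, 271.0], 0.81, [0.462, 0.087, 0.012]), ([180.0, 247.0], 0.61, [0.558, 0.124, 0.012]), ([239.0, 304.0], 0.61, [0.378, 0.09, 0.012])]
shaker [([346.0, 198.0], 0.91, [0.482, -0.183, 0.05])]
stud [([344.0, 178.0], 0.74, [0.513, -0.199, 0.073])]
beaker [([209.0, 198.0], 0.55, [0.65, 0.031, 0.03])]
vial [([305.0, 253.0], 0.93, [0.417, -0.052, 0.02]), ([406.0, 190.0], 0.32, [0.477, -0.333, 0.02])]
petri []
pencil [([346.0, 200.0], 0.58, [0.531, -0.219, 0.004]), ([409.0, 191.0], 0.48, [0.485, -0.352, 0.004])]
```

View pics/top1.png

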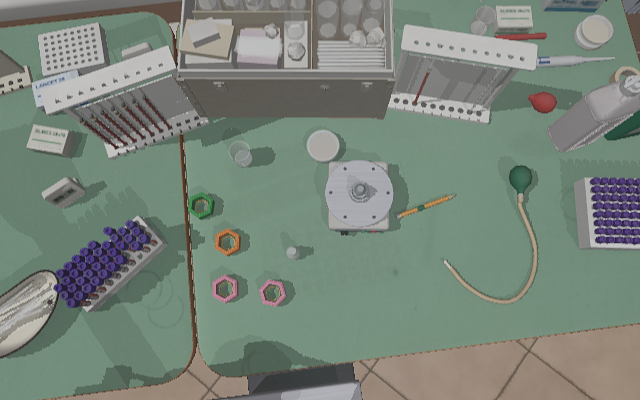

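View pics/scene1.png

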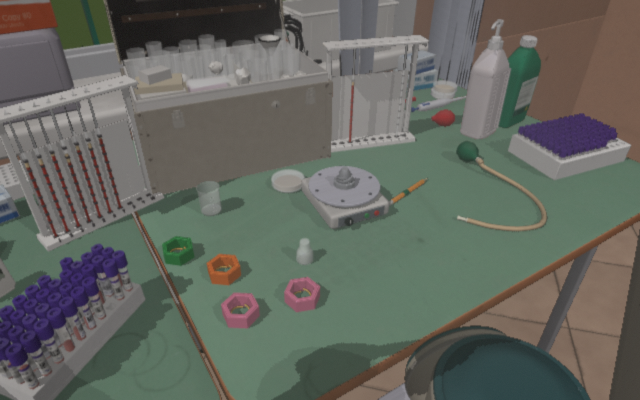

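Nut look-alikes, as top-view pixels: green (201,205), orange (228,242), pink (225,289) and pink (272,293). I choose the orange one at (228,242), which is at (220,270) in the scene view. Next I fit its pose and the stud's, and check both in a crop.

```bash
cat > fit.py <<'E'
from h import *
from scipy.optimize import minimize
a=np.radians(np.arange(6)*60+30)
def hexpts(x,y,yaw,z0=0):
    c=np.c_[x+.02887*np.cos(a+yaw),y+.02887*np.sin(a+yaw)]
    return np.r_[np.c_[c,np.full(6,z0)],np.c_[c,np.full(6,z0+.024)]]
S=8
def fillhull(p,X,box):
    u=proj(p,X); h=cv2.convexHull(u.astype(np.float32)).reshape(-1,2)
    m=np.zeros(((box[3]-box[1])*S,(box[2]-box[0])*S),np.uint8)
    cv2.fillPoly(m,[np.int32(np.round((h-box[:2]+.5)*S))],1)
    return cv2.resize(m.astype(np.float32),None,fx=1/S,fy=1/S,interpolation=cv2.INTER_AREA)
def hullmask(m):
    c=np.vstack(cv2.findContours(m.astype(np.uint8),0,1)[0]); o=np.zeros(m.shape,np.uint8)
    cv2.fillPoly(o,[cv2.convexHull(c)],1); return o
def orange(p,c,r=26):
    hsv=cv2.cvtColor(p['pixels'],cv2.COLOR_RGB2HSV); m=cv2.inRange(hsv,(5,110,60),(22,255,255))
    k=np.zeros_like(m); k[c[1]-r:c[1]+r,c[0]-r:c[0]+r]=1
    return (m>0)&(k>0)
E
python3 - <<'E'
from fit import *
T,C=capture('top'),capture('scene')
# nut
obs=[]
for p,c in ((T,(228,242)),(C,(222,270))):
    b=(c[0]-30,c[1]-30,c[0]+30,c[1]+30); obs.append((p,b,hullmask(orange(p,c))[b[1]:b[3],b[0]:b[2]]))
def cost(v,o=obs): return sum(np.abs(fillhull(p,hexpts(v[0]/100,v[1]/100,v[2]),b)-m).sum() for p,b,m in o)
for o in (obs,obs[:1],obs[1:]):
    r=min((minimize(cost,[47,7.5] and [47.,7.5,y],args=(o,),method='Nelder-Mead',options=dict(initial_simplex=[[47,7.5,y],[48,7.5,y],[47,8.5,y],[47,7.5,y+.3]])) for y in (0,.35,.7)),key=lambda r:r.fun)
    print('nut',r.x,r.fun,[m.sum() for _,_,m in o])
# stud
for p,n in ((T,'top'),(C,'scene')):
    for nm in('stud','shaker'):
        t=trace(nm,p)
        for d in t[:2]:
            m=d['pixels'];ys,xs=np.nonzero(m);print(n,nm,round(d['confidence'],2),d['uv'],m.sum(),xs.min(),xs.max(),ys.min(),ys.max())
    
a1=cv2.resize(T['pixels'][150:270,190:410],None,fx=3.6,fy=3.6,interpolation=cv2.INTER_CUBIC)[:, :790]
a2=cv2.resize(C['pixels'][150:230,290:400],None,fx=3.6,fy=3.6,interpolation=cv2.INTER_CUBIC)
b2=cv2.resize(C['pixels'][235:305,190:300],None,fx=3.6,fy=3.6,interpolation=cv2.INTER_CUBIC)
o=np.zeros((600,792,3),np.uint8);o[:320]=a1[60:380,:792] if a1.shape[1]>=792 else np.pad(a1[60:380],((0,0),(0,792-a1.shape[1]),(0,0)))
o[320:600,:396]=a2[:280];o[320:320+min(280,b2.shape[0]),396:]=b2[:280,:396]
cv2.imwrite('pics/crop.png',o[...,::-1])
np.save('T.npy',T,allow_pickle=True);np.save('C.npy',C,allow_pickle=True)
E
```

```text
nut [46.47320407  8.03133839  0.3838516 ] 84.671875 [np.uint64(537), np.uint64(861)]
nut [46.58851746  8.13696668  0.38899033] 25.03125 [np.uint64(537)]
nut [46.38656296  8.0267429   0.37786974] 34.0 [np.uint64(861)]
top stud 0.55 [360.9, 193.5] 197 352 367 184 198
top shaker 0.78 [358.0, 195.1] 4365 325 393 160 235
scene stud 0.58 [343.4, 174.7] 182 338 351 167 182
scene stud 0.27 [220.6, 268.8] 755 208 240 254 284
scene shaker 0.82 [347.3, 197.8] 3579 302 388 166 227
```

View pics/crop.png

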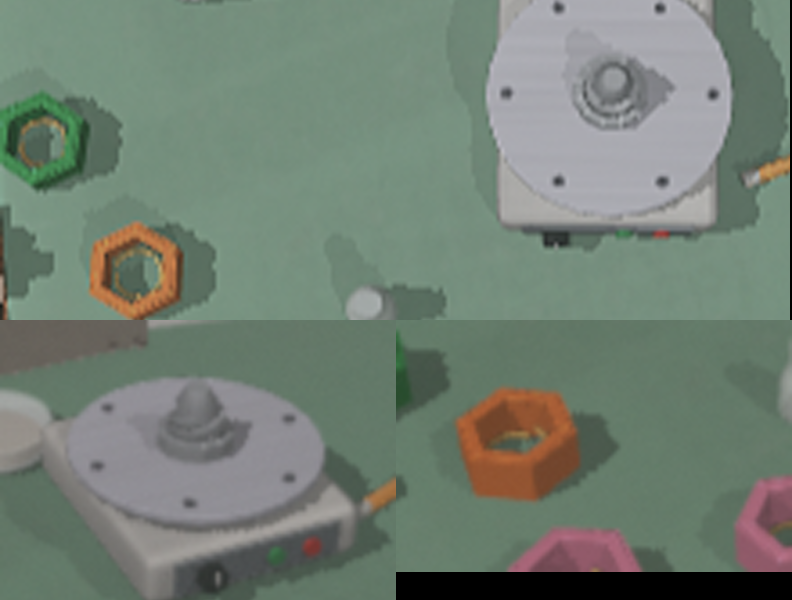

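The crop confirms the orange nut. The stud tip is at top pixel ≈(360,189) and the disc centre at ≈(359,193). I'll refine the stud axis by fitting the disc outline in both views.

Run:
```python
from fit import *
T=np.load('T.npy',allow_pickle=True).item();C=np.load('C.npy',allow_pickle=True).item()
th=np.linspace(0,2*np.pi,180,endpoint=False)
def px(cu,cv,ox,oy): return ((cu+.5)/3.6-.5+ox,(cv+.5)/3.6-.5+oy)
print('bolts top',ray(T,px(609.5,154.2,190,150),.05),'scene',ray(C,px(196,122.3,290,150),.05))
print('tip top',ray(T,px(613,138,190,150),.0866),'scene tip~',ray(C,px(197,62,290,150),.0866))
# disc edge: maximise radial colour contrast across circle r=72mm z=.05 
def samp(p,X):
    u=proj(p,X).astype(np.float32); im=cv2.GaussianBlur(p['pixels'].astype(np.float32),(0,0),.7)
    return cv2.remap(im,u[:,0].reshape(1,-1),u[:,1].reshape(1,-1),cv2.INTER_LINEAR)[0]
def circ(x,y,r): return np.c_[x+r*np.cos(th),y+r*np.sin(th),np.full(th.size,.05)]
def cost(v,ps):
    x,y=v/100; return -sum(np.minimum(np.linalg.norm(samp(p,circ(x,y,.070))-samp(p,circ(x,y,.0745)),axis=1),60).mean() for p in ps)
for ps in ((T,),(C,),(T,C)):
    best=min((minimize(cost,[52+i,-20.7+j],args=(ps,),method='Nelder-Mead',options=dict(initial_simplex=[[52+i,-20.7+j],[52.5+i,-20.7+j],[52+i,-20.2+j]])) for i in(-.5,0,.5,1) for j in(-.5,0,.5)),key=lambda r:r.fun)
    print('disc',best.x,best.fun)
# IK/joint plan
n=np.array([.4648,.0807]);s=np.array([.523,-.207])
for k in range(-3,4):
    yaw=.384+np.pi/6*0+k*np.pi/3 - np.pi/2
    j=solve_ik([n[0],n[1],.004],q(yaw)); print('nut',round(yaw,2),None if j is None else np.round(j,2))
for yaw in (-2.5,-2,-1.5,-1,0,1,1.5,2,2.5):
    j=solve_ik([s[0],s[1],.07],q(yaw)); print('stud',yaw,None if j is None else np.round(j,2))
```

```text
bolts top [ 0.52871498 -0.20826844  0.05      ] scene [ 0.52572753 -0.20905874  0.05      ]
tip top [ 0.52928236 -0.20773088  0.0866    ] scene tip~ [ 0.52961889 -0.21068433  0.0866    ]
disc [ 52.69168638 -20.74869817] -41.57835006713867
disc [ 52.48991744 -20.7470991 ] -32.260250091552734
disc [ 52.61148643 -20.76131666] -72.41065979003906
nut -4.33 [ 0.02  0.34  2.01 -0.    0.8  -0.36]
nut -3.28 [ 0.02  0.34  2.01  0.    0.8  -1.41]
nut -2.23 [ 0.02  0.34  2.01  0.    0.8  -2.45]
nut -1.19 None
nut -0.14 [ 0.02  0.34  2.01 -0.    0.8   1.73]
nut 0.91 [ 0.02  0.34  2.01 -0.    0.8   0.69]
nut 1.95 [ 0.02  0.34  2.01 -0.    0.8  -0.36]
stud -2.5 None
stud -2 None
stud -1.5 [-0.5   0.37  1.73 -0.    1.04  2.57]
stud -1 [-0.5   0.37  1.73 -0.    1.04  2.07]
stud 0 [-0.5   0.37  1.73 -0.    1.04  1.07]
stud 1 [-0.5   0.37  1.73 -0.    1.04  0.07]
stud 1.5 [-0.5   0.37  1.73  0.    1.04 -0.43]
stud 2 [-0.5   0.37  1.73  0.    1.04 -0.93]
stud 2.5 [-0.5   0.37  1.73  0.    1.04 -1.43]
```

Run:
```python
from h import *
x,y=.4650,.0805
command_gripper(.72,8)
goto([x,y,.10],q(.907))
move_straight([x,y,.006],vel=.12)
command_gripper(0.2,8); s=read_state(); print('o1',s['opening'],np.round(s['force'],2))
command_gripper(.68)
move_straight([x,y,.045],vel=.15)
goto([x,y,.045],q(-.14))
move_straight([x,y,.0045],vel=.1)
command_gripper(0.2,15); s=read_state(); print('o2',s['opening'],np.round(s['force'],2),s['position'])
move_straight([x,y,.15],vel=.15)
s=read_state(); print('lift',s['clock'],s['opening'],np.round(s['force'],2),s['position'],R.from_quat(s['orientation']).as_matrix().round(3).tolist())
goto([.527,-.208,.125],q(-.6))
s=read_state(); print(s['clock'],s['position'],np.round(s['force'],2),np.round(s['joint_pos'],2))
T,C=capture('top'),capture('scene');np.save('T2.npy',T,allow_pickle=True);np.save('C2.npy',C,allow_pickle=True)
f=lambda p,c,w=50,h=37:cv2.resize(p['pixels'][c[1]-h:c[1]+h,c[0]-w:c[0]+w],(400,296),interpolation=cv2.INTER_CUBIC)
cv2.imwrite('pics/held.png',np.hstack([f(T,(360,190)),f(C,(344,160))])[...,::-1])
```

```text
o1 0.5328286792288434 [ 0.09 -0.05  4.83]
o2 0.5280869047232322 [-0.96  0.35  2.81] [0.46561177 0.0804502  0.00511393]
lift 8.95 0.5308692387252116 [ 0.63 -0.69 -1.16] [0.46409376 0.08047885 0.14904951] [[0.99, -0.14, -0.002], [-0.14, -0.99, -0.0], [-0.002, 0.0, -1.0]]
10.0833 [ 0.52670544 -0.20671126  0.1247398 ] [ 0.03 -0.07 -1.41] [-0.5   0.32  1.65  0.    1.17  1.67]
```

View pics/held.png

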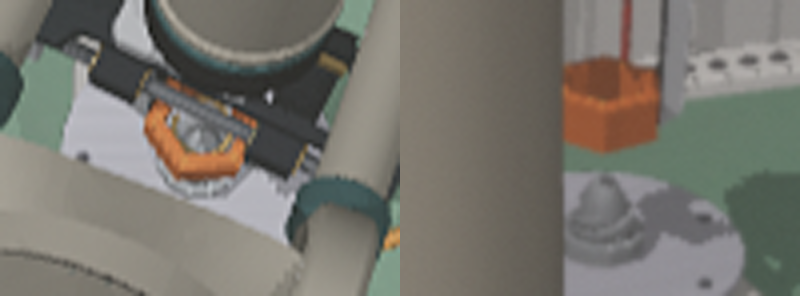

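The nut is held level above the stud. In the top crop its lower corners are at ≈(187,178) and (237,172). In the scene crop its bottom vertex is at ≈(608,152), directly over the stud tip at (605,180). I'll compare these with the projected model to get the camera bias, then descend.

Run:
```python
from fit import *
T=np.load('T2.npy',allow_pickle=True).item();C=np.load('C2.npy',allow_pickle=True).item()
X=hexpts(.5267,-.2067,-.6+np.pi/2,.120)
print('T',proj(T,X).round(1).tolist());print('C',proj(C,X).round(1).tolist())
for p,c in((T,(358,190)),(C,(348,155))):
    m=orange(p,c,22);ys,xs=np.nonzero(m);print('orange x',xs.min(),xs.max(),'y',ys.min(),ys.max(), 'bottom at',xs[ys==ys.max()],'right rows',ys[xs==xs.max()])
    # visible-mask fit: orange must lie inside hull, tight at lower/right edges -> smallest shift
    best=[]
    h=cv2.convexHull(proj(p,X).astype(np.float32))
print(read_state()['position'],read_state()['clock'])
```

```text
T [[346.1, 185.9], [354.3, 197.9], [369.1, 197.2], [375.6, 184.4], [367.3, 172.5], [352.6, 173.2], [346.6, 182.7], [355.1, 195.1], [370.3, 194.3], [376.9, 181.2], [368.4, 169.0], [353.4, 169.8]]
C [[331.1, 156.6], [344.4, 160.7], [357.5, 157.2], [357.0, 149.8], [344.1, 146.0], [331.3, 149.2], [331.4, 145.3], [344.9, 149.4], [358.3, 146.0], [357.7, 138.8], [344.6, 135.0], [331.6, 138.2]]
orange x 346 373 y 172 197 bottom at [354 356 357 358 359 360] right rows [183 184]
orange x 335 358 y 137 160 bottom at [342 343 344 345 346] right rows [142 143 144 145 146 147 148 149 150]
[ 0.52700355 -0.20635254  0.12516958] 10.1833
```

Run:
```python
from h import *
sx,sy=.5267,-.2078
sleep(.3);s=read_state();print(s['position'],np.round(s['force'],2)); f0=np.array(s['force'])
move_straight([sx,sy,.098],vel=.06)
s=read_state();p=np.array(s['position']);print(p,s['clock']); 
z=.098
while z>.066:
    z-=.0015; move_straight([sx,sy,z],vel=.03)
    s=read_state();f=np.array(s['force'])-f0
    print(round(z,4),np.round(s['position'],4),f.round(2),np.round(s['wrist_torque'],2),round(s['clock'],2))
    if f[2]>4 or np.hypot(*f[:2])>6: break
```

```text
[ 0.52714157 -0.20734386  0.12523867] [ 1.09  0.66 -1.62]
[ 0.52661375 -0.20784117  0.09761946] 11.0833
0.0965 [ 0.5269 -0.2079  0.0967] [-1.2  -1.09  0.91] [-0.02  0.14 -0.02] 11.33
0.095 [ 0.5267 -0.2078  0.095 ] [-1.36 -0.77  0.51] [ 0.01  0.1  -0.05] 11.58
0.0935 [ 0.5266 -0.2078  0.0934] [-0.77 -0.1   0.89] [ 0.06  0.11 -0.04] 11.83
0.092 [ 0.5266 -0.2078  0.0919] [-0.5  -0.3   1.01] [ 0.05  0.19 -0.  ] 12.08
0.0905 [ 0.5266 -0.2078  0.0904] [-0.12 -0.01 -0.17] [0.02 0.1  0.06] 12.33
0.089 [ 0.5266 -0.2078  0.0889] [-0.23  0.01  1.35] [0.04 0.18 0.  ] 12.58
0.0875 [ 0.5266 -0.2077  0.0874] [-0.56 -1.59  0.3 ] [ 0.03  0.17 -0.01] 12.83
0.086 [ 0.5266 -0.2077  0.0858] [-0.99 -0.64  0.96] [0.02 0.15 0.05] 13.08
0.0845 [ 0.5266 -0.2077  0.0844] [-1.05 -0.33  0.11] [0.07 0.16 0.01] 13.33
0.083 [ 0.5266 -0.2077  0.0829] [-0.78  0.29  0.45] [0.05 0.14 0.02] 13.58
0.0815 [ 0.5268 -0.2078  0.0815] [-0.48 -1.78  0.34] [-0.06  0.09 -0.03] 13.83
0.08 [ 0.5272 -0.2083  0.0801] [ 0.   -1.71  0.25] [-0.23 -0.06  0.  ] 14.08
0.0785 [ 0.5274 -0.2084  0.0786] [ 1.52 -2.77  0.46] [-0.4  -0.22  0.02] 14.33
0.077 [ 0.5276 -0.2085  0.0772] [ 1.14 -4.5  -0.06] [-0.63 -0.53  0.06] 14.58
0.0755 [ 0.5276 -0.2084  0.0757] [ 2.84 -3.84  0.85] [-0.73 -0.63 -0.01] 14.83
0.074 [ 0.5276 -0.2085  0.0741] [ 3.74 -4.22  0.86] [-0.73 -0.71 -0.06] 15.08
0.0725 [ 0.5276 -0.2085  0.0726] [ 4.32 -4.4   1.55] [-0.78 -0.7  -0.03] 15.33
```

Run:
```python
from h import *
f0=np.array([.7,.3,-1.5])
def rep(tag):
    s=read_state();f=np.array(s['force'])-f0
    print(tag,np.round(s['position'],4),f.round(2),np.round(s['wrist_torque'],2),round(s['clock'],2)); return s,f
c=np.array([.5276,-.2085]);z=.0725
for i in range(4):
    move_straight([*c,z],vel=.03);sleep(.1);s,f=rep(c.round(4)); c=c+.00012*f[:2]
while z>.066:
    z-=.0008; move_straight([*c,z],vel=.03);s,f=rep(round(z,4))
    c=c+.0001*f[:2]
    if f[2]>3.5: break
print(c,z)
```

```text
[ 0.5276 -0.2085] [ 0.5277 -0.2085  0.0724] [ 2.39 -3.33  1.87] [-0.59 -0.54  0.04] 15.68
[ 0.5279 -0.2089] [ 0.5277 -0.2086  0.0724] [ 1.84 -2.42  1.69] [-0.31 -0.35  0.01] 16.03
[ 0.5281 -0.2092] [ 0.5276 -0.2088  0.0723] [ 1.34 -1.01  0.53] [-0.14 -0.3  -0.02] 16.38
[ 0.5283 -0.2093] [ 0.5277 -0.2089  0.0722] [ 0.08 -0.67  1.06] [ 0.   -0.09  0.01] 16.73
0.0717 [ 0.5276 -0.2091  0.0713] [-0.22 -0.8   1.04] [-0.01  0.09 -0.03] 16.98
0.0709 [ 0.5278 -0.2092  0.071 ] [-0.74 -0.07  2.68] [ 0.12  0.31 -0.  ] 17.23
0.0701 [ 0.5279 -0.2092  0.0709] [-1.85  0.75  6.44] [0.34 0.43 0.04] 17.48
[ 0.52799667 -0.20940349] 0.07010000000000001
```

Run:
```python
from h import *
f0=np.array([.7,.3,-1.5])
def rep(tag):
    s=read_state();f=np.array(s['force'])-f0
    print(tag,np.round(s['position'],4),f.round(1),np.round(s['wrist_torque'],2),round(s['clock'],2)); return s,f
c=np.array([.5279,-.2092]);z=.0705;yaw=-.6
zmax=0
for i in range(26):
    yaw+=.1; z+=.0003
    move_straight([*c,z],q(yaw),vel=.03)
    s,f=rep((round(yaw,2),round(z,4)))
    a=s['position'][2]; zmax=max(zmax,a)
    z+=np.clip((f[2]-4)*.00012,-.0008,.0006); c=c+.00005*np.clip(f[:2],-4,4)
    if a<zmax-.003: print('dropped');break
    if f[2]>12 or np.hypot(*f[:2])>12 or abs(s['wrist_torque'][2])>.35: print('stop');break
print(c,z,yaw,s['joint_pos'])
```

```text
(-0.5, 0.0708) [ 0.5282 -0.2093  0.0712] [-1.5 -0.1  4.9] [ 0.17  0.17 -0.03] 17.73
(-0.4, np.float64(0.0712)) [ 0.5285 -0.2095  0.0715] [ 0.3 -0.7  4.1] [ 0.05 -0.07 -0.  ] 17.98
(-0.3, np.float64(0.0715)) [ 0.5286 -0.2095  0.0717] [ 0.8 -1.1  3.9] [-0.01 -0.23 -0.02] 18.23
(-0.2, np.float64(0.0718)) [ 0.5285 -0.2095  0.072 ] [2.4 0.  4.1] [ 0.06 -0.28  0.01] 18.48
(-0.1, np.float64(0.0721)) [ 0.5285 -0.2094  0.0724] [ 1.9 -0.9  6.1] [ 0.07 -0.31 -0.06] 18.73
(-0.0, np.float64(0.0727)) [ 0.5282 -0.2093  0.0727] [1.  0.2 4.5] [ 0.09 -0.26  0.01] 18.98
(0.1, np.float64(0.073)) [ 0.5282 -0.2093  0.073 ] [ 0.5 -0.   4.6] [ 0.12 -0.32 -0.01] 19.23
(0.2, np.float64(0.0734)) [ 0.5281 -0.2092  0.0734] [1.8 0.3 4.2] [ 0.11 -0.25 -0.03] 19.48
(0.3, np.float64(0.0737)) [ 0.5282 -0.2092  0.0737] [1.1 0.4 4.8] [ 0.18 -0.26  0.01] 19.73
(0.4, np.float64(0.0741)) [ 0.5281 -0.2092  0.074 ] [1.1 0.3 4.2] [ 0.14 -0.21 -0.02] 19.98
(0.5, np.float64(0.0744)) [ 0.5281 -0.2092  0.0743] [1.4 0.2 4.2] [ 0.1  -0.14 -0.02] 20.23
(0.6, np.float64(0.0748)) [ 0.528  -0.2093  0.0746] [0.  0.1 3.9] [ 0.05 -0.03 -
[... 799 characters left out ...]
282 -0.2093  0.0744] [-0.5 -0.5  0.5] [-0.08  0.01 -0.03] 22.73
(1.6, np.float64(0.0743)) [ 0.5282 -0.2093  0.0743] [-0.  -1.  -0.9] [-0.04  0.07 -0.  ] 22.98
(1.7, np.float64(0.074)) [ 0.5282 -0.2094  0.074 ] [-0.4 -0.3  0.9] [-0.08  0.12 -0.01] 23.23
(1.8, np.float64(0.074)) [ 0.5281 -0.2094  0.074 ] [-0.3 -0.7 -0.4] [-0.06  0.08 -0.03] 23.48
(1.9, np.float64(0.0737)) [ 0.5281 -0.2094  0.0737] [-0.8  0.4 -0. ] [-0.05  0.    0.03] 23.73
(2.0, np.float64(0.0736)) [ 0.5281 -0.2094  0.0736] [-0.6 -0.4  0.7] [-0.01  0.05 -0.03] 23.98
[ 0.52805217 -0.20943269] 0.07316020471180129 2.0000000000000004 [-4.99988954e-01  3.69195371e-01  1.71718400e+00  4.47889239e-05
  1.05519046e+00 -9.24256628e-01]
```

Support vanished at yaw ≈0.9 at the expected 10 mm, but the grip held the nut up, so it didn't drop. I'll press down to contact, ride anticlockwise to the next start and push down as soon as support goes.

Run:
```python
from h import *
f0=np.array([.4,.0,-1.5])
def rep(tag):
    s=read_state();f=np.array(s['force'])-f0
    print(tag,np.round(s['position'],4),f.round(1),np.round(s['wrist_torque'],2),round(s['clock'],2)); return s,f
c=np.array([.5281,-.2093]);z=.0732;yaw=2.0
def down(z,lim,zmin):
    while z>zmin:
        z-=.0007; move_straight([*c,z],vel=.03); s,f=rep(('dn',round(z,4)))
        if f[2]>lim: break
    return z
z=down(z,3.5,.068)
for i in range(16):
    yaw+=.1; z+=.00033
    move_straight([*c,z],q(yaw),vel=.03)
    s,f=rep((round(yaw,2),round(z,4)))
    if s['position'][2]>.0742 and f[2]<1.6:
        print('support gone'); z=down(min(z,s['position'][2])-.001,4,.0665); break
    z+=np.clip((f[2]-4)*.00012,-.0008,.0006); c=c+.00005*np.clip(f[:2],-4,4)
    if f[2]>12 or np.hypot(*f[:2])>12 or abs(s['wrist_torque'][2])>.35: print('stop');break
print(c,z,yaw,s['joint_pos'])
```

```text
('dn', 0.0725) [ 0.5283 -0.2094  0.0727] [-1.  -0.8  1.9] [-0.1 -0.  -0. ] 24.23
('dn', 0.0718) [ 0.5284 -0.2095  0.0725] [-1.6  0.6  6.4] [-0.06  0.18 -0.08] 24.48
(2.1, 0.0721) [ 0.5279 -0.209   0.0726] [-2.6  1.7  7.1] [ 0.2   0.33 -0.05] 24.73
(2.2, np.float64(0.0728)) [ 0.5278 -0.2089  0.073 ] [-1.2  1.7  6. ] [ 0.28  0.3  -0.02] 24.98
(2.3, np.float64(0.0734)) [ 0.5278 -0.209   0.0734] [-1.9  1.4  5.2] [ 0.19  0.23 -0.03] 25.23
(2.4, np.float64(0.0739)) [ 0.5277 -0.209   0.0737] [-2.   1.1  4.6] [0.22 0.17 0.  ] 25.48
(2.5, np.float64(0.0743)) [ 0.5277 -0.2091  0.0741] [-0.4  1.1  3.5] [ 0.16  0.17 -0.04] 25.73
(2.6, np.float64(0.0745)) [ 0.5277 -0.2091  0.0744] [-0.7  0.7  2.1] [ 0.08  0.15 -0.01] 25.98
(2.7, np.float64(0.0746)) [ 0.5277 -0.2091  0.0746] [-0.7  0.5  3.8] [ 0.03  0.16 -0.02] 26.23
(2.8, np.float64(0.0749)) [ 0.5278 -0.2091  0.0749] [-1.5  0.7  1.7] [ 0.02  0.1  -0.03] 26.48
(2.9, np.float64(0.075)) [ 0.5279 -0.2091  0.0751] [-0.3 -0.5  3. ] [ 0.03 -0.05  0.01] 26.73
(3.0, np.float64(0.0752)) [ 0.5274 -0.2089  0.0748] [-0.   0.2  0.2] [-0.09  0.   -0.  ] 26.98
s
[... 237 characters left out ...]
74 -0.2088  0.0716] [-0.6 -0.8 -0.7] [-0.21  0.05  0.05] 27.73
('dn', np.float64(0.071)) [ 0.5275 -0.2085  0.0708] [-0.3 -0.9 -1.7] [-0.03 -0.15 -0.01] 27.98
('dn', np.float64(0.0703)) [ 0.5276 -0.2088  0.0704] [-1.   0.1 -0. ] [ 0.05 -0.06  0.04] 28.23
('dn', np.float64(0.0696)) [ 0.5275 -0.2089  0.0697] [-0.4 -0.6  0.5] [ 0.04 -0.01 -0.01] 28.48
('dn', np.float64(0.0689)) [ 0.5275 -0.2089  0.069 ] [-0.5 -0.4 -0.2] [ 0.05  0.01 -0.04] 28.73
('dn', np.float64(0.0682)) [ 0.5276 -0.2089  0.0688] [-1.8  0.8  5.2] [0.05 0.18 0.  ] 28.98
[ 0.52753443 -0.20888603] 0.0682497803416856 3.000000000000001 [-4.99686761e-01  3.67032286e-01  1.71699193e+00 -1.12325897e-04
  1.05797429e+00 -1.92393127e+00]
```

It dropped ≈6.3 mm as expected. Now I screw it down clockwise, watching wrist torque.

Run:
```python
from h import *
f0=np.array([.0,.0,-1.5])
def rep(tag):
    s=read_state();f=np.array(s['force'])-f0
    print(tag,np.round(s['position'],4),f.round(1),np.round(s['wrist_torque'],2),round(s['clock'],2)); return s,f
command_gripper(.2,25); rep('grip')
c=np.array([.5276,-.2089]);z=.0684;yaw=3.0;n=0;tz0=[]
for i in range(60):
    d=.1 if yaw>1.75 else .05
    yaw-=d
    if yaw>1.9: z-=.0033*d
    move_straight([*c,z],q(yaw),vel=.03)
    s,f=rep((round(yaw,2),round(z,4)))
    t=s['wrist_torque'][2]
    z+=np.clip((f[2]-2.5)*.00012,-.0005,.0006); c=c+.00005*np.clip(f[:2],-4,4)
    z=max(z,.0635)
    if f[2]>14 or np.hypot(*f[:2])>14 or abs(t)>.2 or yaw<.9: print('stop');break
print(c,z,yaw,s['joint_pos'],s['opening'])
```

```text
grip [ 0.5276 -0.2089  0.0688] [-0.6 -0.   7. ] [ 0.11  0.23 -0.02] 29.2
(2.9, 0.0681) [ 0.5282 -0.2092  0.0685] [-0.3  0.2  6.6] [ 0.05 -0.04  0.  ] 29.45
(2.8, np.float64(0.0682)) [ 0.5279 -0.2091  0.0682] [ 0.8 -0.9  3.9] [-0.1  -0.13  0.  ] 29.7
(2.7, np.float64(0.0681)) [ 0.5277 -0.209   0.0679] [0.2 0.4 2.1] [-0.08 -0.13  0.04] 29.95
(2.6, np.float64(0.0677)) [ 0.5277 -0.209   0.0676] [ 0.  -0.6  2.4] [-0.11 -0.17  0.01] 30.2
(2.5, np.float64(0.0673)) [ 0.5274 -0.209   0.0672] [ 0.8 -0.3  2. ] [-0.16 -0.01 -0.03] 30.45
(2.4, np.float64(0.067)) [ 0.5274 -0.2089  0.0669] [-0.3 -0.1  2.6] [-0.1   0.08 -0.03] 30.7
(2.3, np.float64(0.0666)) [ 0.5274 -0.2089  0.0665] [ 0.1 -0.3  2.9] [-0.14  0.06  0.03] 30.95
(2.2, np.float64(0.0663)) [ 0.5275 -0.2088  0.0662] [-0.2  0.2  1.4] [-0.03  0.11 -0.04] 31.2
(2.1, np.float64(0.0659)) [ 0.5275 -0.2089  0.0659] [-0.5  0.6  2.4] [-0.07  0.18  0.  ] 31.45
(2.0, np.float64(0.0655)) [ 0.5276 -0.2089  0.0656] [ 0.3 -0.1  3.5] [-0.16  0.14 -0.02] 31.7
(1.9, np.float64(0.0657)) [ 0.5275 -0.2087  0.0653] [1.  0.1 0.5] [-0.02 -0.    0.01] 31.95
(1.8, 
[... 784 characters left out ...]
-0.2087  0.0651] [1.3 0.4 2.4] [ 0.26 -0.15 -0.02] 34.2
(1.3, np.float64(0.0651)) [ 0.5281 -0.2087  0.0651] [2.4 1.5 2.1] [ 0.33 -0.22  0.02] 34.45
(1.25, np.float64(0.0651)) [ 0.5281 -0.2087  0.0651] [1.3 1.8 2.5] [ 0.4  -0.25 -0.01] 34.7
(1.2, np.float64(0.065)) [ 0.5282 -0.2087  0.0651] [3.7 1.7 2.4] [ 0.36 -0.26  0.01] 34.95
(1.15, np.float64(0.065)) [ 0.5282 -0.2087  0.0651] [2.4 1.8 3.1] [ 0.26 -0.28  0.08] 35.2
(1.1, np.float64(0.0651)) [ 0.5283 -0.2087  0.0651] [2.  1.5 1.5] [ 0.27 -0.28  0.21] 35.45
stop
[ 0.5283303  -0.20851777] 0.0649807164454024 1.0999999999999983 [-4.98637625e-01  3.77731303e-01  1.72812603e+00 -1.78558891e-04
  1.03553178e+00 -2.98031889e-02] 0.5299135714210047
```

Run:
```python
from h import *
c=np.array([.528,-.2087]);z=.065;yaw=1.1
def tz():
    v=[]
    for _ in range(10): sleep(.03);v.append(read_state()['wrist_torque'][2])
    return np.mean(v),np.std(v)
t=tz();print(yaw,t)
while t[0]<.27 and yaw>.93:
    yaw-=.025; move_straight([*c,z],q(yaw),vel=.03); t=tz(); s=read_state(); print(round(yaw,3),np.round(t,3),np.round(s['force'],1),np.round(s['position'],4),round(s['clock'],2))
```

```text
1.1 (np.float64(0.2852963667282989), np.float64(0.03854512393745043))
```

Settled torque is 0.285 N m, a twist of about 0.19 rad and in the middle of the finger-tight range. I'll let go and back off.

Run:
```python
from h import *
command_gripper(.72); sleep(.2); s=read_state(); print(np.round(s['force'],2),np.round(s['wrist_torque'],2),s['opening'])
move_straight([.528,-.2087,.16],vel=.12)
goto([.40,.12,.28],q(1.1)); sleep(.3)
s=read_state();print(s['clock'],np.round(s['force'],2))
T,C=capture('top'),capture('scene')
save(T,'Tend');save(C,'Cend');np.save('T3.npy',T,allow_pickle=True);np.save('C3.npy',C,allow_pickle=True)
f=lambda p,c,w=65,h=48:cv2.resize(p['pixels'][c[1]-h:c[1]+h,c[0]-w:c[0]+w],(400,296),interpolation=cv2.INTER_CUBIC)
cv2.imwrite('pics/end.png',np.vstack([np.hstack([f(T,(360,190)),f(C,(344,185))]),np.hstack([cv2.resize(T['pixels'],(400,250)),cv2.resize(C['pixels'],(400,250))])])[...,::-1])
```

```text
[ 0.07 -0.02  0.46] [-0.05  0.07 -0.01] 0.723886593051609
39.1167 [ 0.09 -0.23 -0.73]
```

View pics/end.png

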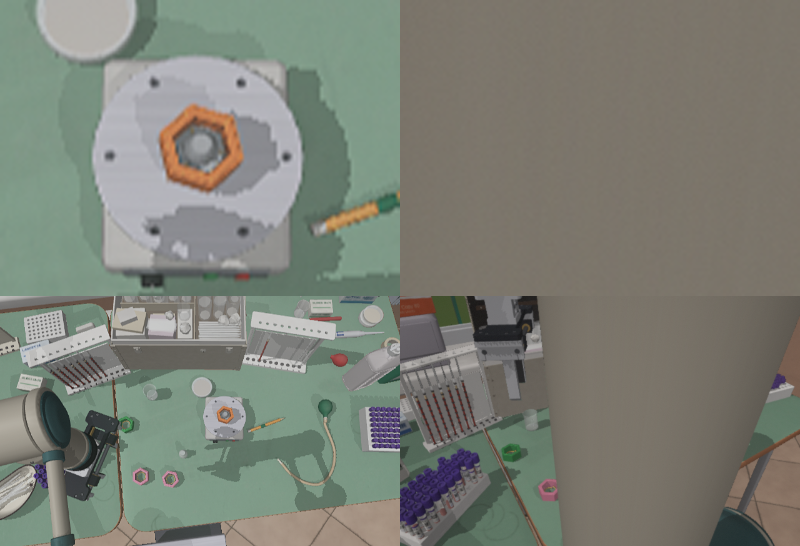

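The nut sits level and centred on the boss at ≈(200,147) in the upper-left crop, with the other things where they were. I'll check that it didn't unwind on release by fitting its yaw and height against the last gripped pose.

Run:
```python
from fit import *
T=np.load('T3.npy',allow_pickle=True).item()
c=(360,191);b=(330,161,390,221);m=hullmask(orange(T,c))[b[1]:b[3],b[0]:b[2]]
def cost(v,z): return np.abs(fillhull(T,hexpts(v[0]/100,v[1]/100,v[2],z),b)-m).sum()
for z in (.06,.0635):
    r=min((minimize(cost,[52.7,-20.8,y],args=(z,),method='Nelder-Mead',options=dict(initial_simplex=[[52.5,-20.8,y],[53.2,-20.8,y],[52.5,-20.3,y],[52.5,-20.8,y+.3]])) for y in (0,.3,.6,.9)),key=lambda r:r.fun)
    print(z,r.x,r.fun,'yaw mod 60deg',r.x[2]%(np.pi/3),'expected',(1.1+np.pi/2)%(np.pi/3))
```

```text
0.06 [ 52.96295895 -20.81231429   0.65050475] 31.9375 yaw mod 60deg 0.6505047456233723 expected 0.5764012244017014
0.0635 [ 52.86964418 -20.77362378  -0.43317233] 34.234375 yaw mod 60deg 0.6140252162231596 expected 0.5764012244017014
```

The fit suggests the nut may have backed off 0.04–0.07 rad. Torque also rose faster (≈2.6 N m/rad) than the 1.5 N m/rad spring, so seat friction probably carries part of it and the twist could be near the low limit. I'll regrip, read the torque and tighten to ≈0.40 N m. The twist can't exceed 0.27 there.

Run:
```python
from h import *
def tz(n=8):
    sleep(.15);v=[]
    for _ in range(n): sleep(.02);v.append(read_state()['wrist_torque'][2])
    return np.mean(v)
c=np.array([.528,-.2088]);yaw=1.14
goto([*c,.16],q(yaw)); move_straight([*c,.0665],vel=.12)
t0=tz(); command_gripper(.2,25); t=tz(); print('free',round(t0,3),'gripped',round(t,3),read_state()['opening'],read_state()['clock'],np.round(read_state()['force'],1))
while t-t0<.37 and yaw>.97 and read_state()['clock']<60:
    yaw-=.02; move_straight([*c,.0665],q(yaw),vel=.03); t=tz(); s=read_state(); print(round(yaw,3),round(t,3),np.round(s['force'],1),round(s['clock'],2))
```

```text
free -0.003 gripped 0.103 0.5272429280437186 42.525 [0.7 0.4 0.6]
1.12 0.421 [ 1.2 -0.4  0.5] 43.06
```

Run:
```python
from h import *
v=[]
for _ in range(25): sleep(.02);v.append(read_state()['wrist_torque'][2])
t=np.mean(v);s=read_state();print(t,np.std(v),s['clock'],s['joint_pos'])
if t<.44:
    command_gripper(.72); sleep(.2); print(np.round(read_state()['wrist_torque'],2))
    move_straight([.528,-.2088,.16],vel=.12); goto([.40,.12,.28],q(1.1)); sleep(.3)
    from fit import *
    T=capture('top');save(T,'Tend2')
    b=(330,161,390,221);m=hullmask(orange(T,(360,191)))[b[1]:b[3],b[0]:b[2]]
    cost=lambda v:np.abs(fillhull(T,hexpts(v[0]/100,v[1]/100,v[2],.06),b)-m).sum()
    r=min((minimize(cost,[52.7,-20.8,y],method='Nelder-Mead',options=dict(initial_simplex=[[52.5,-20.8,y],[53.2,-20.8,y],[52.5,-20.3,y],[52.5,-20.8,y+.3]])) for y in (0,.3,.6,.9)),key=lambda r:r.fun)
    print(r.x,r.fun,'yaw',r.x[2]%(np.pi/3),read_state()['clock'])
```

```text
0.4500137965407869 0.03328601258536467 43.475 [-4.99096489e-01  3.76079775e-01  1.72654371e+00  3.82906991e-06
  1.03854152e+00 -4.83737235e-02]
```

Run:
```python
from h import *
yaw=1.12
for i in range(5):
    yaw+=.02; move_straight([.528,-.2088,.0665],q(yaw),vel=.03); sleep(.3); v=[]
    for _ in range(15): sleep(.02);v.append(read_state()['wrist_torque'][2])
    t=np.mean(v);print(round(yaw,3),round(t,3),read_state()['joint_pos'][5],read_state()['clock'])
    if t<.36: break
```

```text
1.14 0.124 -0.0682397038856051 44.275
```

The large change for 0.02 rad (≈16 N m/rad) is grip wind-up plus seat stiction, so torque alone overstates the twist. Torque was about zero down to yaw 1.2, so the twist can't exceed ≈1.23 − yaw. That makes the present twist about 0.1 at most. I'll go on in small steps towards yaw 1.0 (twist at most 0.23), watching torque and slope.

Run:
```python
from h import *
command_gripper(.2,40); yaw=1.14
while yaw>1.001:
    yaw-=.02; move_straight([.528,-.2088,.0665],q(yaw),vel=.03); sleep(.15); v=[]
    for _ in range(10): sleep(.02);v.append(read_state()['wrist_torque'][2])
    t=np.mean(v);s=read_state();j=s['joint_pos'];print(round(yaw,3),'real',round(np.pi/2+j[0]-j[5],4),round(t,3),round(s['opening'],4),np.round(s['force'],1),round(s['clock'],2))
    if t>.7: break
```

```text
1.12 real 1.1202 0.455 0.5248 [ 2.6 -0.2  1.7] 45.06
1.1 real 1.1001 0.449 0.5319 [ 2.9 -0.9  1.5] 45.62
1.08 real 1.0801 0.488 0.526 [ 3.  -1.   2.7] 46.19
1.06 real 1.06 0.533 0.5275 [ 3.8 -1.6  1.1] 46.76
1.04 real 1.0401 0.561 0.5284 [ 4.8 -1.2  1.6] 47.33
1.02 real 1.0201 0.604 0.5269 [ 3.7 -1.2  2.4] 47.89
1.0 real 1.0 0.663 0.5273 [ 5.5 -1.4  1. ] 48.46
```

Torque now rises at ≈2 N m/rad, which is the nut sliding on its seat against the spring. I'll separate spring from friction by hysteresis: reverse a few small steps and find the backward sliding torque, with spring = mean of forward and backward.

Run:
```python
from h import *
yaw=1.0
for i in range(6):
    yaw+=.01; move_straight([.528,-.2088,.0665],q(yaw),vel=.03); sleep(.1); v=[]
    for _ in range(10): sleep(.02);v.append(read_state()['wrist_torque'][2])
    t=np.mean(v);print(round(yaw,3),round(t,3),round(read_state()['clock'],2))
    if t<-.05: break
```

```text
1.01 0.168 48.98
1.02 0.13 49.49
1.03 0.106 50.01
1.04 0.075 50.52
1.05 0.074 51.04
1.06 0.058 51.56
```

Hysteresis at yaw 1.06 is 0.533 forward and 0.058 backward. That makes the spring ≈0.295 N m, a twist of about 0.2 rad, with friction ≈0.24 N m to hold it. Only ≈0.06 N m is left in the hand, so letting go should relax it to ≈0.17 at worst. I'll release and check.

Run:
```python
from fit import *
command_gripper(.72); sleep(.2); print(np.round(read_state()['wrist_torque'],2))
move_straight([.528,-.2088,.16],vel=.12); goto([.40,.12,.28],q(1.1)); sleep(.3)
T=capture('top');save(T,'Tend3')
b=(330,161,390,221);m=hullmask(orange(T,(360,191)))[b[1]:b[3],b[0]:b[2]]
cost=lambda v:np.abs(fillhull(T,hexpts(v[0]/100,v[1]/100,v[2],.06),b)-m).sum()
r=min((minimize(cost,[52.7,-20.8,y],method='Nelder-Mead',options=dict(initial_simplex=[[52.5,-20.8,y],[53.2,-20.8,y],[52.5,-20.3,y],[52.5,-20.8,y+.3]])) for y in (0,.3,.6,.9)),key=lambda r:r.fun)
print(r.x,r.fun,'yaw',r.x[2]%(np.pi/3),'held',(1.06+np.pi/2)%(np.pi/3),read_state()['clock'],np.round(read_state()['force'],1))
cv2.imwrite('pics/end3.png',cv2.resize(T['pixels'][140:310,170:470],None,fx=2.5,fy=2.5)[...,::-1])
```

```text
[-0.05  0.07  0.06]
[ 52.92798792 -20.80814709   0.54267528] 27.828125 yaw 0.5426752768480816 held 0.5364012244017013 54.9333 [-0.9 -0.7  0.6]
```

View pics/end3.png

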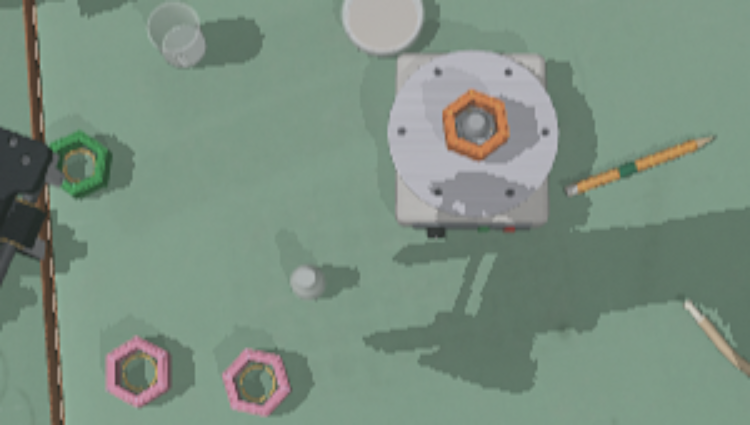

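The nut sits centred on its seat at crop (476,125). Its yaw is 0.543 against 0.536 while held, so it stayed where I released it. The other things are undisturbed and the robot is clear, so I'm handing in.

```bash
python3 -c "
from workcell import *
close_job();print(read_state()['clock'])"
```

```text
the job is handed in; nothing more can be done
the job is handed in; nothing more can be done
```

The orange nut is on its seat, tightened by hand and released. I handed the job in at about 55 s on the robot's clock, and it reported no verdict.

- **Setting and click:** I lowered the nut gently over the stud and turned it anticlockwise. At the first drop point (about 10 mm up) the grip held the nut, so it did not fall. I rode it on to the next one, and pushing down there it dropped about 6.3 mm (7 mm stated).
- **Screwing down:** Clockwise it reached the seat, with the underside at about 60 mm. The first tightening measured 0.285 N m. After I let go, a picture fit suggested it had backed off by 0.04–0.07 rad, so I regripped it.
- **Tightness:** On the second tightening the torque peaked at 0.66 N m. Turning slightly back showed that much of that was seat friction. I estimate the stud's twist at about 0.27 rad at the peak and about 0.2 rad at release, within 0.1–0.3. The twist was never read directly.
- **Last checks:** After letting go, the nut's angle matched the held angle to within 0.01 rad. It was centred on the boss, the other things in view looked undisturbed, and the arm was clear.

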